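# Turn a board carrier over on the turning ramp

### The arm

A 7-joint arm with a two-finger parallel gripper is mounted at the origin on a cart in front of the work surface, level with it; the furniture and walls round the work are solid. World frame = base frame: x ahead of the robot, y to its left, z up, the work surface at z = 0. Lengths are in m, angles in rad, forces in N, time in s.
With the tool pointing down it reaches from about 0.4 to 0.9 m from the base axis. Payload 5.6 kg.
Tool frame: the origin (TCP) lies midway between the tips of the shut fingers; the grasp point (between the pads) lies 19 mm behind it (grip_point_offset is the distance from the TCP to the grasp point, in m); z points along the fingers, y is the direction in which the jaws open and shut (so a half turn about z gives the same grasp; the last joint's range is limited). The gripper opens to 92 mm and grips with 3 to 60 N. Pads are 20 mm wide; open, the fingers measure 128 mm over their backs; the gripper's body (75 mm by 189 mm) begins 69 mm behind the grasp point.
Start: joints at [-1.152, 0.468, -0.012, 1.603, 0.006, 1.071, -0.056], TCP at [0.29, 0.582, 0.215] pointing down, gripper open.
Joint ranges: [-2.53, 2.53], [-0.31, 2.02], [-1.57, 1.55], [0.28, 2.44], [-1.29, 4.43], [0.15, 1.84], [-2.92, 2.92]. Speed limits (rad/s): [2.57, 2.57, 3.14, 3.14, 3.14, 3.14, 3.14].

### API

Orientations are given as a rotation vector (axis times angle).
In Python, from rig import * gives the robot as it stands.
- The arm moves only by the tool move_arm, never from a script. Its argument "commands" is a list of rows, each an object with "translation": the shift along the tool's x, y, z in mm, a list of three; "rot": the turn, a rotation vector about the tool's x, y, z in degrees, a list of three; "grip": the closure in counts, from 0 (fully open) to 255 (shut). In form: [{"translation": [x, y, z], "rot": [wx, wy, wz], "grip": grip}, ...]. A call has 1 to 12 rows; each row is the pose to reach, as a shift and turn from the pose commanded when the call began, along the tool's axes at that moment; what a row does not reach only later rows make up. A row lasts 1/12 s, in which the tool goes at most 41.7 mm and 7.16 degrees, less where a joint would pass 70% of its speed; a pose out of reach is approached as far as the arm can. A call with a gripper value outside its range is refused whole. The fingers move at their own pace and stop on an object; "newtons" is the grip in N (left out, the last holds). Time passes only in rows, so rows that repeat a pose let the fingers close. It gives the time, the measured TCP pose, the force and the opening at its end, in the units of the state.
- get_state(): the state, without advancing time (a new reading comes with each control period).
- read_camera(name): name is "side" or "top" or "wrist"; returns the picture (480x640x3 uint8, red, green, blue); there is no depth.
- camera_model(name): a dict with "fx", "fy", "cx", "cy" (pixels), "dist_coeffs" ([k1, k2, p1, p2, k3] as OpenCV has them; the pictures are not rectified), "R" (3x3) and "t" (3): a world point X has camera coordinates R X + t; the wrist camera has in their place "T_tool_cam" (4x4, takes a point from camera to tool coordinates, whose origin is the TCP and whose axes are the flange's). Camera axes: x right, y down, z forward; pixel columns grow to the right and rows downward; lengths in m; the calibration is good to about 2 mm. A picture is of the moment at which its call begins: read the wrist's pose just before it. camera_model takes no time and is no camera call.
- job_done(): hands the job in, once; it reports no verdict.
Trained networks look in the newest picture that a camera, given by its name, has taken for a name from the list of things; names that differ only in an ending like _2 or _b are one class to them, and where a whole thing is asked for, a point or a joint stands for the part that bears it (a point fixed in the world has none). Each returns a list of dicts, best first, with "confidence" (0 to 1); they miss things now and then, are a little off and sometimes report something else, mostly with a low value. They report only what shows in the picture. A call takes as long as a camera call. They do not tell look-alikes from the thing itself.
- find_in(camera, name): "rect" ([left, top, width, height] in pixels, round what is visible of it).
- landmark_of(camera, name): "pixel" ([column, row] in pixels: a listed point, or the origin of a listed thing).
The state is a dict: "t": time; "joint_pos": joint angles; "joint_vel": joint speeds; "joint_torque": joint torques, N m; "tcp_pos": TCP position; "tcp_rot": TCP orientation; "force": force on the tool from outside, world axes, zero at the start; "torque": the same for the moment, N m; "finger_gap": finger opening in m.
Only numpy, scipy, OpenCV 4.12 (cv2) and the standard library are available. Lean on these libraries where they do the work, as an engineer would, in place of code of your own. Each camera call takes 0.05 s, during which the arm holds its last target. There are 200 camera calls.

### The job

Turn the flat board carrier over so that its solder side faces up, using the fixed metal ramp: push the carrier up against the ramp until it tips up and leans over the ramp's crest, then push its raised edge from behind so that it topples back and lies flat, component side down, on the worktop in front of the ramp. Only push, gently, with the fingertips - do not pinch the carrier or lift it off the worktop - and leave the things beside it where they are.

Things in the scene. Friction and masses are not known exactly. Their poses are not given: they have to be found in the camera images.
- carrier: Loose flat grey plastic frame, 90 (its x) x 80 (y) x 12 mm, about 0.15 kg, with a circuit board sunk below both frame faces. Origin: centre of its underside at the start. z points out of the component side (chips), up at the start; the solder side (small solder dots) is underneath. Turned over, the origin is 12 mm above the worktop and z points down.
- carrier_near (a point): Middle of the carrier's -x end face (mid-thickness): the edge away from the ramp at the start, the one to push; it is the lower edge while the carrier leans. This end bar, 8 mm wide, is black rubber and grips (friction about 0.95), so the lower edge stays put; the rest of the frame is slippery (about 0.15). Stop when it reaches the toe: pushed on up the ramp it soon jams.
- carrier_far (a point): Middle of the carrier's +x end face (mid-thickness), facing the ramp at the start (30 to 60 mm short of its toe, up to 15 degrees askew). It rides up the ramp; with the near edge pushed up to the toe the carrier leans over the crest at about 53 degrees and stays there by itself, this edge some 50 mm beyond the toe and about 75 mm high.
- ramp: Fixed ramp of bent aluminium sheet, 160 mm wide (its y), beyond the carrier. Origin: middle of its toe line, at worktop height; x points level and uphill (away from the robot), z up. The face rises at 44 degrees from the toe to 14 mm height at x = 15 mm, then at 62 degrees to the crest.
- ramp_crest (a point): Middle of the ramp's rounded crest line, at ramp x = 34 mm, 47 mm above the worktop. Behind it the vertical back (x = 37 mm) drops to a screw flange with heads 6 mm high, ending at x = 63 mm. Pushed level from behind with the fingertip 5 to 15 mm above the crest, the leaning carrier pivots on its lower edge and falls over towards the robot.
- heat_sink: Bystander: black finned heat sink, 45 x 45 x 22 mm, loose, on the worktop to the left of the ramp. Origin: centre of its underside.
- dropper_blue: Bystander: small blue dropper bottle, 23 mm across, 51 mm high, loose, standing to the right of the carrier. Origin: centre of its underside.
- usb_dongle: Bystander: dark flat adapter, 68 x 30 x 12 mm, loose, to the left of the carrier. Origin: centre of its underside.
Things that resemble listed ones, but are neither listed nor needed, are in the scene too. Of the things that look like the carrier, take the one that is farthest to the robot's left at the start.

How it is judged:
On the way, in this order (a step that is already met when the one before it is completed fails the run):
1. the carrier, component side still towards the robot, is tipped up more than 32 degrees and leans on the ramp (angle between carrier's own z axis and vertical between 0.56 and 1.3 rad and contact force between carrier and ramp above 0.1 N and height (world z) of carrier_far above 0.045 m), for 0.2 s.
2. the carrier has toppled back and lies flat, solder side up (angle between carrier's own z axis and vertical above 3 rad and height (world z) of carrier below 0.018 m), for 0.2 s.
At the end, for the whole second after the job is handed in: The carrier lies at rest, flat on the worktop (within 8 degrees), solder side up, in front of the ramp: its centre 25 to 200 mm before the toe line and within 90 mm of the ramp's middle line (all of step 2 and x of carrier in the frame of ramp between -0.2 and -0.025 m and y of carrier in the frame of ramp between -0.09 and 0.09 m and linear speed of carrier below 0.02 m/s and angular speed of carrier below 0.1 rad/s); the robot touches nothing.
It fails at once if the carrier is lifted: both of its ends are more than 25 mm above the worktop (height (world z) of each of carrier_near, carrier_far above 0.025 m).
It fails at once if the carrier is pinched or pressed with more than 35 N (contact force between the fingers and carrier above 35 N).
It fails at once if a bystander is moved by more than 15 mm (distance of any of heat_sink, dropper_blue, usb_dongle from where it was at the start of the episode above 0.015 m).
It also fails if it takes over 51 s, if anything falls off the work surface, if the arm or the gripper's body presses on something with over 40 N, if the wrist force passes 120 N, or if a joint passes its speed limit or range.

## Working session

There is one attempt and no reset: what is moved stays moved. The work goes in short steps, Python scripts to look and compute and a tool call to move; the robot and the scene stay as the last step left them, time stands still between calls to the robot, and variables do not carry over. Pictures are saved under pics/ and viewed, about 8 in all and at most 12, crops included, and the job is handed in when it is done.

Besides the shell and the picture viewer there is one more tool, called after "Call:" as a command line: name --argument value ..., lists and objects as JSON in quotes. move_arm: Moves the arm, as the interface text tells. Its arguments: {"type":"object","properties":{"commands":{"type":"array","items":{"type":"object","properties":{"translation":{"type":"array","items":{"type":"number"}},"rot":{"type":"array","items":{"type":"number"}},"grip":{"type":"number"}}}},"newtons":{"type":"number"}},"required":["commands"]}

```bash
ls
cat > h.py <<'E'
from rig import *
import numpy as np, cv2
from scipy.spatial.transform import Rotation as Ro
def ray(cam,px):
    m=camera_model(cam)
    K=np.array([[m['fx'],0,m['cx']],[0,m['fy'],m['cy']],[0,0,1]])
    u=cv2.undistortPoints(np.array([[px]],float),K,np.array(m['dist_coeffs']))[0,0]
    d=np.array([u[0],u[1],1.])
    if 'R' in m:
        R=np.array(m['R']);t=np.array(m['t']); return -R.T@t,R.T@d
    s=get_state();T=np.array(m['T_tool_cam']);Rt=Ro.from_rotvec(s['tcp_rot']).as_matrix()
    return Rt@T[:3,3]+s['tcp_pos'],Rt@T[:3,:3]@d
def at(cam,px,z):
    o,d=ray(cam,px); return o+d*(z-o[2])/d[2]
def proj(cam,X):
    m=camera_model(cam);K=np.array([[m['fx'],0,m['cx']],[0,m['fy'],m['cy']],[0,0,1]])
    return cv2.projectPoints(np.array(X,float).reshape(-1,1,3),cv2.Rodrigues(np.array(m['R']))[0],np.array(m['t']),K,np.array(m['dist_coeffs']))[0][:,0]
def save(cam,name):
    im=read_camera(cam); cv2.imwrite('pics/'+name,im[:,:,::-1]); return im
E
mkdir -p pics
python3 - <<'E'
from h import *
s=get_state();print(s)
for c in['top','side']:
    save(c,c+'0.png')
    for n,z in[('carrier',0),('carrier_near',.006),('carrier_far',.006),('ramp',0),('ramp_crest',.047),('heat_sink',0),('dropper_blue',0),('usb_dongle',0)]:
        for d in landmark_of(c,n)[:4]:
            print(c,n,round(d['confidence'],2),np.round(d['pixel']),at(c,d['pixel'],z).round(3))
E
```

```text
pics
{'t': 0.0, 'joint_pos': array([-1.15201087,  0.46837445, -0.01159794,  1.60363228,  0.0060282 ,
        1.07138886, -0.05629035]), 'joint_vel': array([ 1.33474205e-04, -4.25423559e-05, -1.93195338e-03,  1.10279186e-03,
       -5.21287953e-04,  3.80732682e-05, -5.32036930e-04]), 'joint_torque': array([ 3.15450143e-04, -5.20580006e+01, -1.27276345e-02, -2.43740988e+01,
       -5.67405496e-02,  1.72627147e-02,  1.51605204e-04]), 'tcp_pos': array([0.2894173 , 0.58135567, 0.21363854]), 'tcp_rot': array([-7.18952888e-01, -3.05795521e+00,  2.74918947e-03]), 'force': array([-0.38991507, -1.0532998 ,  0.31164791]), 'torque': array([0.00080125, 0.03716688, 0.01562055]), 'finger_gap': 0.09183399359046474}
top carrier 0.88 [415. 303.] [ 0.397 -0.159  0.   ]
top carrier 0.86 [313. 254.] [0.493 0.031 0.   ]
top carrier 0.76 [451. 221.] [ 0.55  -0.233  0.   ]
top carrier_near 0.92 [428. 231.] [ 0.533 -0.187  0.006]
top carrier_near 0.78 [304. 276.] [0.453 0.047 0.006]
top carrier_near 0.56 [398. 292.] [ 0.418 -0.128  0.006]
top carrier_far 0.83 [434. 316.] [ 0.371 -0.195  0.006]
top carrier_fa
[... 503 characters left out ...]
e carrier 0.61 [237. 327.] [ 0.395 -0.165  0.   ]
side carrier_near 0.96 [284. 255.] [0.459 0.047 0.006]
side carrier_near 0.82 [257. 304.] [ 0.42  -0.115  0.006]
side carrier_near 0.64 [329. 334.] [ 0.529 -0.193  0.006]
side carrier_far 0.75 [326. 260.] [0.536 0.024 0.006]
side carrier_far 0.68 [363. 370.] [ 0.569 -0.27   0.006]
side carrier_far 0.6 [221. 337.] [ 0.377 -0.197  0.006]
side ramp 0.57 [356. 261.] [0.592 0.032 0.   ]
side ramp 0.51 [314. 306.] [ 0.509 -0.113  0.   ]
side ramp_crest 0.71 [378. 244.] [0.626 0.009 0.047]
side heat_sink 0.74 [381. 230.] [0.659 0.165 0.   ]
side dropper_blue 0.57 [311. 304.] [ 0.505 -0.107  0.   ]
side usb_dongle 0.58 [313. 220.] [0.518 0.217 0.   ]
```

View pics/top0.png

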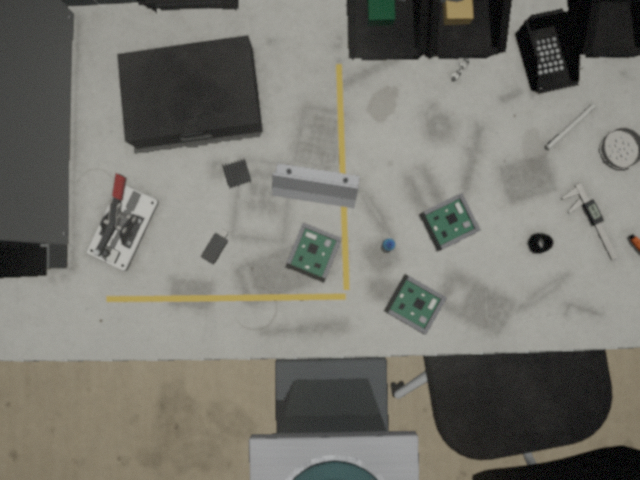

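View pics/side0.png

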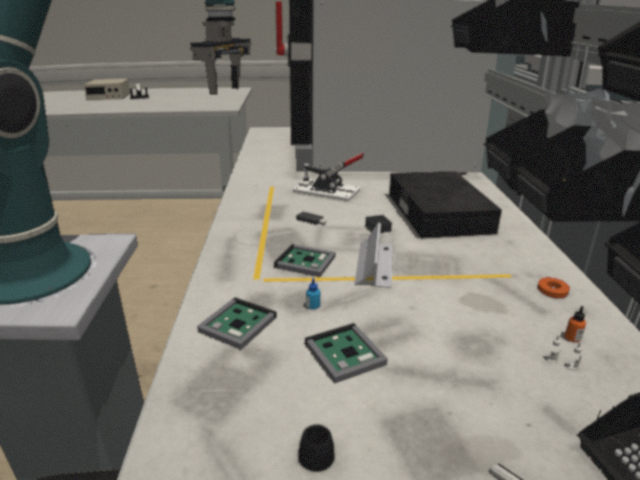

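The top view shows three look-alike carriers at pixels (313,254), (415,303) and (451,221). The leftmost, (313,254) at about (0.495, 0.03), is the one to use. The ramp is at (315,190), with its toe running from (272,197) to (355,206). The dropper is at (388,245), the dongle at (215,248) and the heat sink at (237,174). The side view agrees.

```bash
cat >> h.py <<'E'
def goal(p,yaw):
    "tool z down, tool y along world angle yaw+90deg; prints shift/turn in tool axes"
    s=get_state();R0=Ro.from_rotvec(s['tcp_rot'])
    a=np.radians(yaw);y=np.array([-np.sin(a),np.cos(a),0]);z=np.array([0,0,-1.]);x=np.cross(y,z)
    R1=Ro.from_matrix(np.array([x,y,z]).T)
    print('shift',(R0.inv().apply(np.array(p)-s['tcp_pos'])*1000).round(1),'rot',np.degrees((R0.inv()*R1).as_rotvec()).round(2))
E
python3 - <<'E'
from h import *
print(np.array(camera_model('wrist')['T_tool_cam']).round(3),camera_model('wrist')['fx'],camera_model('wrist')['t'] if 't' in camera_model('wrist') else '')
a=at('top',(272,197),0);b=at('top',(355,206),0);print(a,b,np.degrees(np.arctan2(*(a-b)[:2])))
goal([.44,.04,.25],-6.6)
im=cv2.imread('pics/top0.png')[150:300,230:410]; cv2.imwrite('pics/crop.png',cv2.resize(im,None,fx=4,fy=4,interpolation=2))
E
```

```text
[[-0.001 -0.966 -0.26   0.073]
 [ 1.    -0.001  0.001 -0.   ]
 [-0.001 -0.26   0.966 -0.17 ]
 [ 0.     0.     0.     1.   ]] 361.2889648969183 
[0.60410415 0.10662882 0.        ] [ 0.58312195 -0.05162655  0.        ] 7.552480488116641
shift [-376.1 -418.1  -35.4] rot [  0.     0.   -19.87]
```

View pics/crop.png

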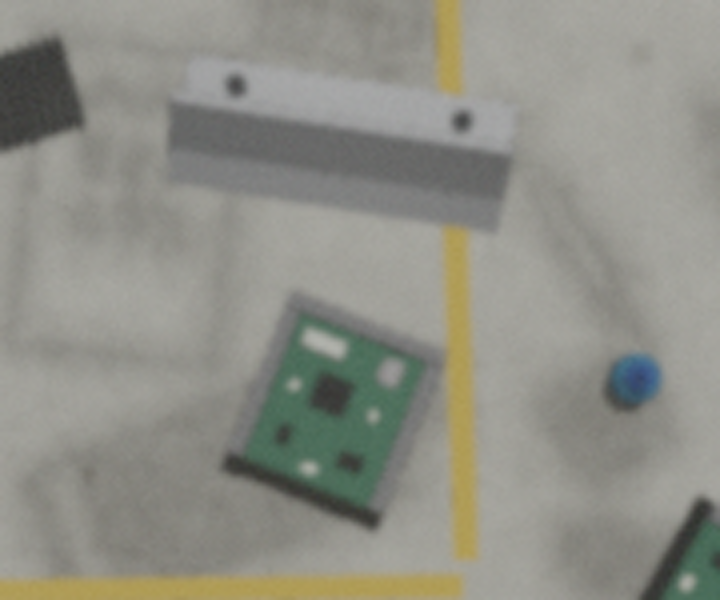

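The chosen carrier's black rubber edge (crop (225,463) to (378,525)) faces the robot, and its grey far edge (292,292) to (443,355) faces the ramp. The toe line runs (168,183) to (497,230) in the crop. This is the right thing, so I'm moving above it.

Call:
move_arm --commands '[{"translation": [-35, -38, -4], "rot": [0, 0, -2], "grip": 155}, {"translation": [-70, -76, -8], "rot": [0, 0, -4], "grip": 155}, {"translation": [-105, -114, -12], "rot": [0, 0, -6], "grip": 155}, {"translation": [-140, -152, -16], "rot": [0, 0, -8], "grip": 155}, {"translation": [-175, -190, -20], "rot": [0, 0, -10], "grip": 155}, {"translation": [-210, -228, -24], "rot": [0, 0, -12], "grip": 155}, {"translation": [-245, -266, -28], "rot": [0, 0, -14], "grip": 155}, {"translation": [-280, -304, -32], "rot": [0, 0, -16], "grip": 155}, {"translation": [-315, -342, -35], "rot": [0, 0, -18], "grip": 155}, {"translation": [-345, -380, -35], "rot": [0, 0, -19], "grip": 155}, {"translation": [-376, -418, -35], "rot": [0, 0, -19.9], "grip": 155}, {"translation": [-376, -418, -35], "rot": [0, 0, -19.9], "grip": 155}]'

```text
t: 1.9
tcp_pos: [0.4248, 0.0998, 0.2482]
tcp_rot: [0.179, 3.135, 0.001]
force: [0.7, 0.3, 0.5]
finger_gap: 0.0358
```

Call:
move_arm --commands '[{"translation": [0, 0, 0], "rot": [0, 0, 0], "grip": 155}, {"translation": [0, 0, 0], "rot": [0, 0, 0], "grip": 155}, {"translation": [0, 0, 0], "rot": [0, 0, 0], "grip": 155}, {"translation": [0, 0, 0], "rot": [0, 0, 0], "grip": 155}]'

```text
t: 2.23
tcp_pos: [0.4243, 0.1031, 0.2476]
tcp_rot: [-0.176, -3.137, -0.0]
force: [0.6, 0.5, 0.2]
finger_gap: 0.0361
```

Run:
```python
from h import *
s=get_state();print(s['t'],s['tcp_pos'],s['tcp_rot'],s['finger_gap'],s['force'])
im=save('wrist','w0.png')
for n,z in[('carrier',0),('carrier_near',.006),('carrier_far',.006),('ramp',0),('ramp_crest',.047),('usb_dongle',0)]:
    for d in landmark_of('wrist',n)[:2]: print(n,round(d['confidence'],2),np.round(d['pixel']),at('wrist',d['pixel'],z).round(4))
for n,p,z in zip(['toeL','toeR','nl','nr','fl','fr'],[(168,183),(497,230),(225,463),(378,525),(292,292),(443,355)],[0,0,.012,.012,.012,.012]):
    print(n,at('top',(p[0]/4+229.6,p[1]/4+149.6),z).round(4))
```

```text
2.2333 [0.4242659  0.10314188 0.24763315] [-1.76103417e-01 -3.13651899e+00 -4.56489356e-04] 0.03606197706111249 [0.5890872  0.49481538 0.17482448]
carrier 0.91 [262. 273.] [0.5005 0.0268 0.    ]
carrier 0.9 [ 76. 329.] [ 0.5499 -0.2257  0.    ]
carrier_near 0.93 [127. 227.] [ 0.4232 -0.1215  0.006 ]
carrier_near 0.81 [273. 238.] [0.4552 0.0471 0.006 ]
carrier_far 0.89 [ 43. 348.] [ 0.569  -0.2723  0.006 ]
carrier_far 0.65 [ 51. 193.] [ 0.3734 -0.2001  0.006 ]
ramp 0.84 [276. 340.] [0.5941 0.0294 0.    ]
usb_dongle 0.87 [414. 270.] [0.5178 0.212  0.    ]
toeL [0.6073 0.1074 0.    ]
toeR [ 0.5811 -0.0494  0.    ]
nl [0.4731 0.0813 0.012 ]
nr [0.4427 0.0104 0.012 ]
fl [0.5526 0.0484 0.012 ]
fr [ 0.5214 -0.0218  0.012 ]
```

View pics/w0.png

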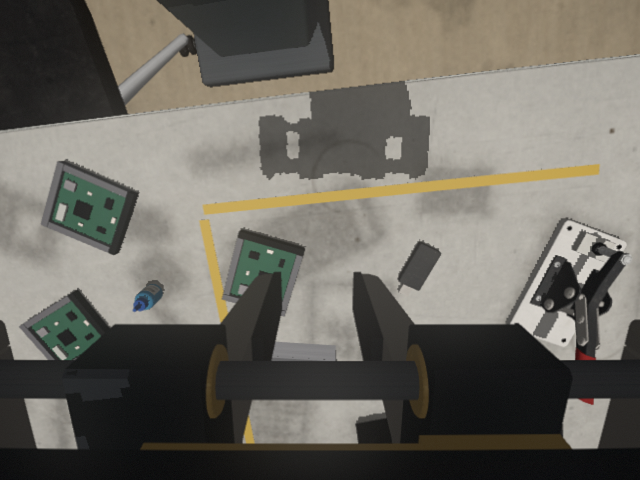

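The wrist view shows the carrier at (262,273), and positions agree within about 4 mm. The ramp toe centre is about (0.594, 0.029) with yaw of about -9°. The carrier yaw is about -23°, so it is 14° askew, and the far edge is about 52 mm short of the toe. Both fit the description. I'll push with two fingertips 36 mm apart, which should also square the carrier to the ramp.

```bash
cat >> h.py <<'E'
T=np.array([.594,.029,0]);YAW=-9.
_a=np.radians(YAW);RX=np.array([np.cos(_a),np.sin(_a),0]);RY=np.array([-np.sin(_a),np.cos(_a),0])
def rp(x,y,z): return T+RX*x+RY*y+np.array([0,0,z])
def inr(p): d=np.array(p)-T; return np.array([d@RX,d@RY,p[2]]).round(4)
E
python3 -c "
from h import *
goal(rp(-.170,-.008,.06),YAW)"
```

```text
shift [ -6.5 -54.1 187.6] rot [-0.  -0.   2.5]
```

Call:
move_arm --commands '[{"translation": [-2, -20, 30], "rot": [0, 0, 1], "grip": 155}, {"translation": [-4, -40, 60], "rot": [0, 0, 2], "grip": 155}, {"translation": [-6.5, -54, 95], "rot": [0, 0, 2.5], "grip": 155}, {"translation": [-6.5, -54, 130], "rot": [0, 0, 2.5], "grip": 155}, {"translation": [-6.5, -54, 160], "rot": [0, 0, 2.5], "grip": 155}, {"translation": [-6.5, -54, 187.6], "rot": [0, 0, 2.5], "grip": 155}, {"translation": [-6.5, -54, 187.6], "rot": [0, 0, 2.5], "grip": 155}, {"translation": [-6.5, -54, 187.6], "rot": [0, 0, 2.5], "grip": 155}]'

```text
t: 3.25
tcp_pos: [0.424, 0.0471, 0.0594]
tcp_rot: [-0.248, -3.129, 0.002]
force: [-0.3, -0.3, -0.6]
finger_gap: 0.0361
```

```bash
python3 -c "
from h import *
s=get_state();print(s['t'],inr(s['tcp_pos']))
goal(rp(-.170,-.008,.004),YAW)"
```

```text
3.25 [-0.1707 -0.0087  0.0594]
shift [-0.9  0.8 55.4] rot [-0.09 -0.17 -0.06]
```

Call:
move_arm --commands '[{"translation": [0, 0, 25], "rot": [0, 0, 0], "grip": 155}, {"translation": [0, 0, 45], "rot": [0, 0, 0], "grip": 155}, {"translation": [-1, 1, 55.4], "rot": [0, 0, 0], "grip": 155}, {"translation": [-1, 1, 55.4], "rot": [0, 0, 0], "grip": 155}, {"translation": [-7, 1, 55.4], "rot": [0, 0, 0], "grip": 155}, {"translation": [-13, 1, 55.4], "rot": [0, 0, 0], "grip": 155}, {"translation": [-18, 1, 55.4], "rot": [0, 0, 0], "grip": 155}, {"translation": [-22, 1, 55.4], "rot": [0, 0, 0], "grip": 155}, {"translation": [-26, 1, 55.4], "rot": [0, 0, 0], "grip": 155}, {"translation": [-30, 1, 55.4], "rot": [0, 0, 0], "grip": 155}, {"translation": [-34, 1, 55.4], "rot": [0, 0, 0], "grip": 155}, {"translation": [-38, 1, 55.4], "rot": [0, 0, 0], "grip": 155}]'

```text
t: 4.25
tcp_pos: [0.4628, 0.0422, 0.0047]
tcp_rot: [-0.248, -3.132, 0.0]
force: [-1.1, -0.6, 0.5]
finger_gap: 0.0361
```

Call:
move_arm --commands '[{"translation": [-4, 0, 0], "rot": [0, 0, 0], "grip": 155}, {"translation": [-8, 0, 0], "rot": [0, 0, 0], "grip": 155}, {"translation": [-12, 0, 0], "rot": [0, 0, 0], "grip": 155}, {"translation": [-16, 0, 0], "rot": [0, 0, 0], "grip": 155}, {"translation": [-20, 0, 0], "rot": [0, 0, 0], "grip": 155}, {"translation": [-24, 0, 0], "rot": [0, 0, 0], "grip": 155}, {"translation": [-28, 0, 0], "rot": [0, 0, 0], "grip": 155}, {"translation": [-32, 0, 0], "rot": [0, 0, 0], "grip": 155}, {"translation": [-32, 0, 0], "rot": [0, 0, 0], "grip": 155}]'

```text
t: 5.0
tcp_pos: [0.495, 0.0372, 0.0047]
tcp_rot: [0.249, 3.131, -0.0]
force: [1.3, 0.2, -0.1]
finger_gap: 0.0354
```

Run:
```python
from h import *
s=get_state();print(s['t'],inr(s['tcp_pos']),s['force'])
im=save('side','s1.png')
for c in['side','top']:
  if c=='top': read_camera(c)
  for n,z in[('carrier_near',.006),('carrier_far',.006)]:
    for d in landmark_of(c,n)[:4]: print(c,n,round(d['confidence'],2),np.round(d['pixel']),inr(at(c,d['pixel'],z)))
cv2.imwrite('pics/s1c.png',cv2.resize(im[200:340,220:420,::-1],None,fx=4,fy=4,interpolation=2))
```

```text
5.0 [-0.099  -0.0074  0.0047] [ 1.27978846  0.18930811 -0.07154991]
side carrier_near 0.85 [330. 334.] [-0.0281 -0.2283  0.006 ]
side carrier_near 0.78 [256. 302.] [-0.1518 -0.1637  0.006 ]
side carrier_near 0.72 [310. 259.] [-0.0871 -0.0113  0.006 ]
side carrier_near 0.54 [379. 242.] [0.0375 0.0767 0.006 ]
side carrier_far 0.91 [361. 257.] [0.0056 0.0064 0.006 ]
side carrier_far 0.89 [221. 337.] [-0.1802 -0.2567  0.006 ]
side carrier_far 0.67 [359. 370.] [ 0.0168 -0.2998  0.006 ]
top carrier_near 0.75 [396. 293.] [-0.1506 -0.1784  0.006 ]
top carrier_near 0.59 [427. 234.] [-0.0328 -0.2236  0.006 ]
top carrier_far 0.62 [433. 319.] [-0.1907 -0.2532  0.006 ]
top carrier_far 0.58 [313. 202.] [-0.0012 -0.001   0.006 ]
top carrier_far 0.57 [473. 213.] [ 0.0177 -0.3058  0.006 ]
```

View pics/s1c.png

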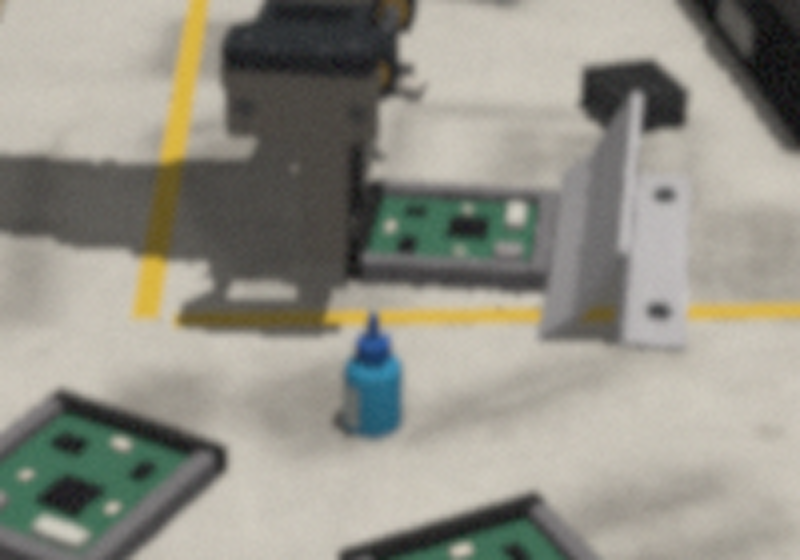

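The carrier is squared to the ramp with its far edge at the toe (crop (545,235)) and its near edge at x' ≈ -89 mm. Next I push it up the ramp.

Call:
move_arm --commands '[{"translation": [-3, 0, 0], "rot": [0, 0, 0], "grip": 155}, {"translation": [-6, 0, 0], "rot": [0, 0, 0], "grip": 155}, {"translation": [-9, 0, 0], "rot": [0, 0, 0], "grip": 155}, {"translation": [-12, 0, 0], "rot": [0, 0, 0], "grip": 155}, {"translation": [-16, 0, 0], "rot": [0, 0, 0], "grip": 155}, {"translation": [-20, 0, 0], "rot": [0, 0, 0], "grip": 155}, {"translation": [-24, 0, 0], "rot": [0, 0, 0], "grip": 155}, {"translation": [-28, 0, 0], "rot": [0, 0, 0], "grip": 155}, {"translation": [-32, 0, 0], "rot": [0, 0, 0], "grip": 155}, {"translation": [-36, 0, 0], "rot": [0, 0, 0], "grip": 155}, {"translation": [-40, 0, 0], "rot": [0, 0, 0], "grip": 155}, {"translation": [-40, 0, 0], "rot": [0, 0, 0], "grip": 155}]'

```text
t: 6.3
tcp_pos: [0.5356, 0.0307, 0.005]
tcp_rot: [0.248, 3.129, 0.0]
force: [-0.3, 0.4, 1.1]
finger_gap: 0.0361
```

Run:
```python
from h import *
s=get_state();print(s['t'],inr(s['tcp_pos']),s['force'])
im=save('side','s2.png')
cv2.imwrite('pics/s2c.png',cv2.resize(im[200:340,220:420,::-1],None,fx=4,fy=4,interpolation=2))
```

```text
6.3 [-0.058  -0.0074  0.005 ] [-0.33059223  0.38970576  1.10825643]
```

View pics/s2c.png

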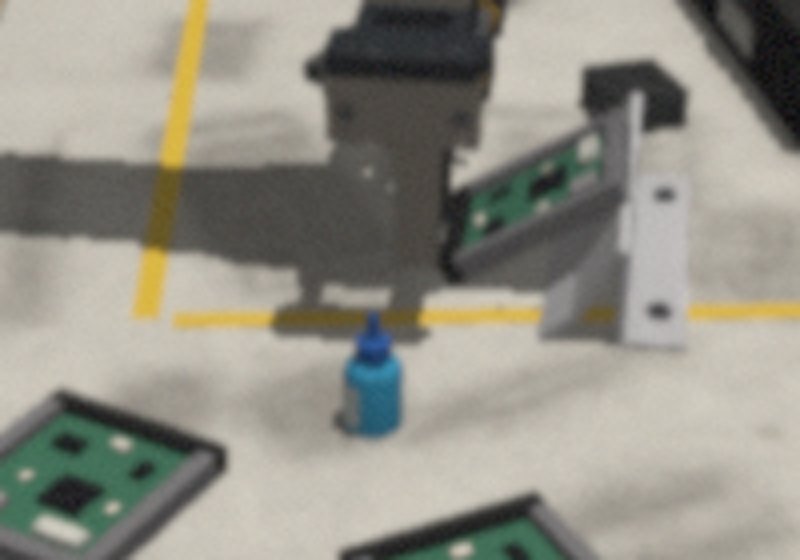

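It is tipping nicely, with its far edge near the crest at crop (610,150). I continue until the near edge reaches the toe.

Call:
move_arm --commands '[{"translation": [-4, 0, 0], "rot": [0, 0, 0], "grip": 155}, {"translation": [-8, 0, 0], "rot": [0, 0, 0], "grip": 155}, {"translation": [-12, 0, 0], "rot": [0, 0, 0], "grip": 155}, {"translation": [-16, 0, 0], "rot": [0, 0, 0], "grip": 155}, {"translation": [-20, 0, 0], "rot": [0, 0, 0], "grip": 155}, {"translation": [-24, 0, 0], "rot": [0, 0, 0], "grip": 155}, {"translation": [-28, 0, 0], "rot": [0, 0, 0], "grip": 155}, {"translation": [-31, 0, 0], "rot": [0, 0, 0], "grip": 155}, {"translation": [-34, 0, 0], "rot": [0, 0, 0], "grip": 155}, {"translation": [-36, 0, 0], "rot": [0, 0, 0], "grip": 155}, {"translation": [-36, 0, 0], "rot": [0, 0, 0], "grip": 155}]'

```text
t: 7.27
tcp_pos: [0.5698, 0.0252, 0.0047]
tcp_rot: [0.248, 3.131, -0.0]
force: [-1.2, -0.0, -0.5]
finger_gap: 0.0362
```

Run:
```python
from h import *
s=get_state();print(s['t'],inr(s['tcp_pos']),s['force'])
im=save('side','s3.png')
print(proj('side',[rp(0,-.048,0),rp(.034,-.048,.047),rp(.050,-.048,.075),rp(0,-.08,0),rp(.034,-.08,.047)])-[220,200])
cv2.imwrite('pics/s3c.png',cv2.resize(im[200:340,220:420,::-1],None,fx=4,fy=4,interpolation=2))
```

```text
7.2667 [-0.0233 -0.0075  0.0047] [-1.24842788 -0.03369819 -0.45946442]
[[136.16933065  74.93528318]
 [157.3155566   52.49139809]
 [167.92721794  38.33700862]
 [135.15723721  84.48821616]
 [157.02776692  61.54611091]]
```

View pics/s3c.png

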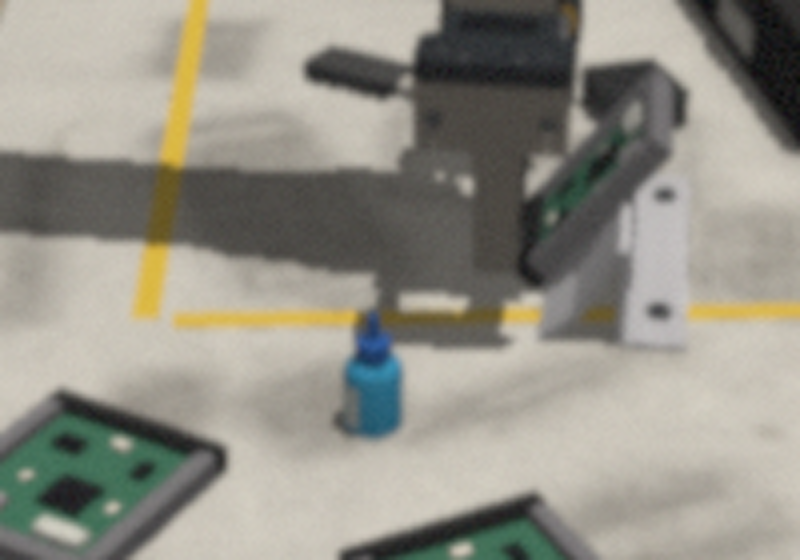

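It leans at about 50° over the crest with its lower edge about 4 mm short of the toe. The far corner is at crop (668,150), against a predicted (672,153). I nudge it 2 mm more, back off, and rise.

Call:
move_arm --commands '[{"translation": [-1, 0, 0], "rot": [0, 0, 0], "grip": 155}, {"translation": [-2.5, 0, 0], "rot": [0, 0, 0], "grip": 155}, {"translation": [-2.5, 0, 0], "rot": [0, 0, 0], "grip": 155}, {"translation": [-1, 0, 0], "rot": [0, 0, 0], "grip": 155}, {"translation": [2, 0, 0], "rot": [0, 0, 0], "grip": 155}, {"translation": [10, 0, 0], "rot": [0, 0, 0], "grip": 155}, {"translation": [25, 0, 0], "rot": [0, 0, 0], "grip": 155}, {"translation": [40, 0, 0], "rot": [0, 0, 0], "grip": 155}, {"translation": [45, 0, -30], "rot": [0, 0, 0], "grip": 155}, {"translation": [45, 0, -65], "rot": [0, 0, 0], "grip": 155}, {"translation": [45, 0, -100], "rot": [0, 0, 0], "grip": 155}, {"translation": [45, 0, -135], "rot": [0, 0, 0], "grip": 155}]'

```text
t: 8.32
tcp_pos: [0.5238, 0.0325, 0.1411]
tcp_rot: [-0.248, -3.131, 0.0]
force: [0.5, 0.0, -0.4]
finger_gap: 0.036
```

Run:
```python
from h import *
s=get_state();print(s['t'],inr(s['tcp_pos']),s['force'])
im=save('side','s4.png')
for n in['carrier_near','carrier_far']:
    for d in landmark_of('side',n)[:4]: print(n,round(d['confidence'],2),np.round(d['pixel']))
print(proj('side',[rp(-.004,-.008,.004),rp(.050,-.008,.075)]))
goal(rp(.092,-.008,.15),YAW)
cv2.imwrite('pics/s4c.png',cv2.resize(im[200:340,220:420,::-1],None,fx=4,fy=4,interpolation=2))
```

```text
8.3167 [-0.0699 -0.0076  0.1411] [ 0.50527395  0.01130135 -0.3760318 ]
carrier_near 0.88 [258. 305.]
carrier_near 0.72 [330. 332.]
carrier_near 0.59 [354. 262.]
carrier_far 0.92 [221. 338.]
carrier_far 0.81 [361. 369.]
carrier_far 0.79 [385. 226.]
carrier_far 0.59 [380. 227.]
[[355.24492179 261.78246498]
 [387.80948627 228.27645068]]
shift [-159.4   -1.1   -6.5] rot [ 0.15  0.35 -0.05]
```

View pics/s4c.png

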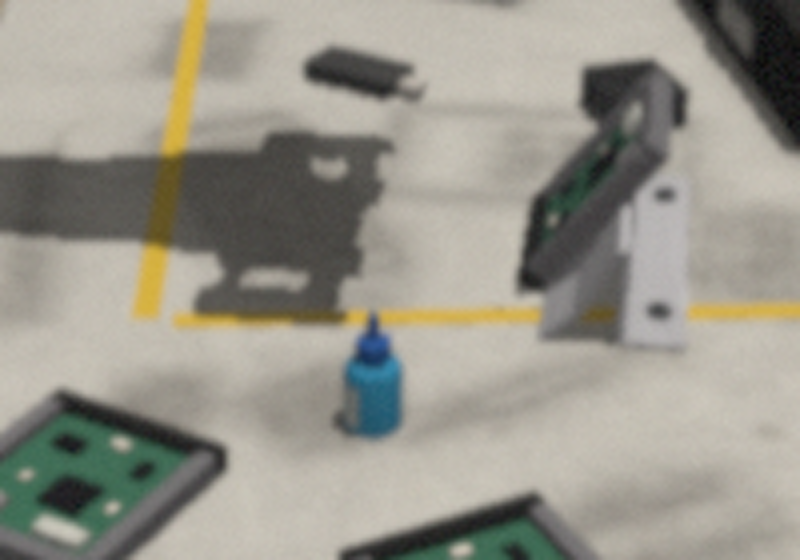

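The carrier leans by itself, with its lower edge at crop (540,285) and far corner at (668,150). Next I go over and behind it.

Call:
move_arm --commands '[{"translation": [-25, 0, -6], "rot": [0, 0, 0], "grip": 155}, {"translation": [-55, -1, -6], "rot": [0, 0, 0], "grip": 155}, {"translation": [-85, -1, -6], "rot": [0, 0, 0], "grip": 155}, {"translation": [-115, -1, -6], "rot": [0, 0, 0], "grip": 155}, {"translation": [-145, -1, -6], "rot": [0, 0, 0], "grip": 155}, {"translation": [-160, -1, -6], "rot": [0, 0, 0], "grip": 155}, {"translation": [-160, -1, -6], "rot": [0, 0, 0], "grip": 155}, {"translation": [-160, -1, -6], "rot": [0, 0, 0], "grip": 155}, {"translation": [-160, -1, 25], "rot": [0, 0, 0], "grip": 155}, {"translation": [-160, -1, 55], "rot": [0, 0, 0], "grip": 155}, {"translation": [-160, -1, 85], "rot": [0, 0, 0], "grip": 155}, {"translation": [-160, -1, 85], "rot": [0, 0, 0], "grip": 155}]'

```text
t: 9.47
tcp_pos: [0.6761, 0.0069, 0.0479]
tcp_rot: [-0.246, -3.119, 0.002]
force: [-2.1, 0.5, -1.1]
finger_gap: 0.0359
```

Run:
```python
from h import *
s=get_state();print(s['t'],inr(s['tcp_pos']),s['force'])
goal(rp(-.005,-.008,.058),YAW)
```

```text
9.4667 [ 0.0846 -0.009   0.0479] [-2.13517082  0.49503928 -1.10534972]
shift [89.7  0.9 -9. ] rot [-0.12 -0.71 -0.04]
```

Call:
move_arm --commands '[{"translation": [5, 0, -9], "rot": [0, -0.5, 0], "grip": 155}, {"translation": [12, 1, -9], "rot": [0, -0.7, 0], "grip": 155}, {"translation": [18, 1, -9], "rot": [0, -0.7, 0], "grip": 155}, {"translation": [24, 1, -9], "rot": [0, -0.7, 0], "grip": 155}, {"translation": [28, 1, -9], "rot": [0, -0.7, 0], "grip": 155}, {"translation": [32, 1, -9], "rot": [0, -0.7, 0], "grip": 155}, {"translation": [36, 1, -9], "rot": [0, -0.7, 0], "grip": 155}, {"translation": [40, 1, -9], "rot": [0, -0.7, 0], "grip": 155}, {"translation": [44, 1, -9], "rot": [0, -0.7, 0], "grip": 155}]'

```text
t: 10.22
tcp_pos: [0.6391, 0.0141, 0.0637]
tcp_rot: [0.247, 3.119, -0.001]
force: [0.7, 0.9, 0.0]
finger_gap: 0.0361
```

Run:
```python
from h import *
s=get_state();print(s['t'],inr(s['tcp_pos']),s['force'])
im=save('side','s5.png')
cv2.imwrite('pics/s5c.png',cv2.resize(im[200:340,220:420,::-1],None,fx=4,fy=4,interpolation=2))
```

```text
10.2167 [ 0.0469 -0.0076  0.0637] [0.675391   0.94101299 0.01505796]
```

View pics/s5c.png

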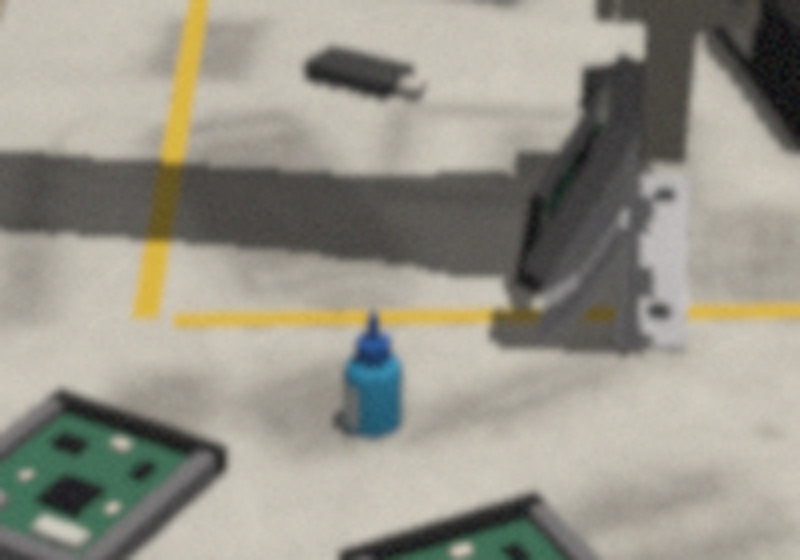

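It is pivoting about its lower edge (crop (530,290)). I continue pushing through vertical.

Call:
move_arm --commands '[{"translation": [4, 0, 1], "rot": [0, 0, 0], "grip": 155}, {"translation": [8, 0, 2], "rot": [0, 0, 0], "grip": 155}, {"translation": [12, 0, 3], "rot": [0, 0, 0], "grip": 155}, {"translation": [16, 0, 3], "rot": [0, 0, 0], "grip": 155}, {"translation": [20, 0, 3], "rot": [0, 0, 0], "grip": 155}, {"translation": [24, 0, 3], "rot": [0, 0, 0], "grip": 155}, {"translation": [28, 0, 3], "rot": [0, 0, 0], "grip": 155}, {"translation": [32, 0, 3], "rot": [0, 0, 0], "grip": 155}, {"translation": [36, 0, 3], "rot": [0, 0, 0], "grip": 155}, {"translation": [40, 0, 3], "rot": [0, 0, 0], "grip": 155}, {"translation": [44, 0, 3], "rot": [0, 0, 0], "grip": 155}, {"translation": [48, 0, 3], "rot": [0, 0, 0], "grip": 155}]'

```text
t: 11.27
tcp_pos: [0.5916, 0.0217, 0.0601]
tcp_rot: [0.247, 3.119, -0.001]
force: [0.0, 0.1, 0.1]
finger_gap: 0.0362
```

Call:
move_arm --commands '[{"translation": [4, 0, 0], "rot": [0, 0, 0], "grip": 155}, {"translation": [8, 0, 0], "rot": [0, 0, 0], "grip": 155}, {"translation": [12, 0, 0], "rot": [0, 0, 0], "grip": 155}, {"translation": [16, 0, 0], "rot": [0, 0, 0], "grip": 155}, {"translation": [16, 0, 0], "rot": [0, 0, 0], "grip": 155}, {"translation": [16, 0, 0], "rot": [0, 0, 0], "grip": 155}, {"translation": [16, 0, 0], "rot": [0, 0, 0], "grip": 155}, {"translation": [16, 0, 0], "rot": [0, 0, 0], "grip": 155}]'

```text
t: 11.93
tcp_pos: [0.5764, 0.0242, 0.0599]
tcp_rot: [0.247, 3.119, -0.002]
force: [0.1, -0.1, -0.2]
finger_gap: 0.0359
```

Run:
```python
from h import *
s=get_state();print(s['t'],inr(s['tcp_pos']),s['force'])
im=save('side','s6.png')
cv2.imwrite('pics/s6c.png',cv2.resize(im[200:340,220:420,::-1],None,fx=4,fy=4,interpolation=2))
```

```text
11.9333 [-0.0166 -0.0075  0.0599] [ 0.1429221  -0.14650164 -0.18732497]
```

View pics/s6c.png

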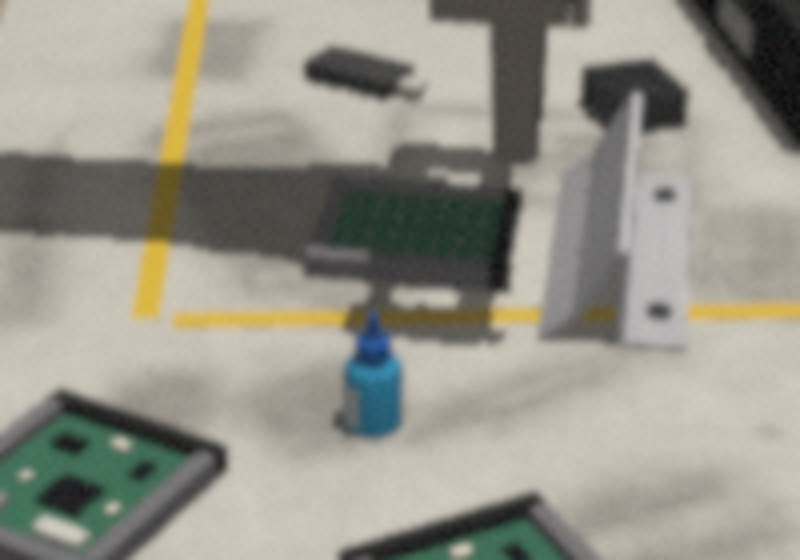

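It toppled and lies flat with the solder side up in front of the ramp: black edge at crop (505,240), far edge at (320,230). The bystanders have not moved. I raise clear, then hand in.

Call:
move_arm --commands '[{"translation": [0, 0, -25], "rot": [0, 0, 0], "grip": 155}, {"translation": [0, 0, -60], "rot": [0, 0, 0], "grip": 155}, {"translation": [0, 0, -100], "rot": [0, 0, 0], "grip": 155}, {"translation": [0, 0, -130], "rot": [0, 0, 0], "grip": 155}, {"translation": [0, 0, -130], "rot": [0, 0, 0], "grip": 155}, {"translation": [0, 0, -130], "rot": [0, 0, 0], "grip": 155}]'

```text
t: 12.48
tcp_pos: [0.5759, 0.0246, 0.1919]
tcp_rot: [0.247, 3.115, 0.0]
force: [-0.4, -0.3, -0.5]
finger_gap: 0.0359
```

Run:
```python
from h import *
s=get_state();print(s['t'],inr(s['tcp_pos']),s['force'])
save('side','s7.png')
for n in['carrier','heat_sink','dropper_blue','usb_dongle']:
    for d in landmark_of('side',n)[:3]: print(n,round(d['confidence'],2),np.round(d['pixel']),inr(at('side',d['pixel'],.012 if n=='carrier' else 0)))
print(job_done())
```

```text
12.4833 [-0.0172 -0.0072  0.1919] [-0.36757269 -0.25582647 -0.46205513]
carrier 0.93 [321. 253.] [-0.068   0.0031  0.012 ]
carrier 0.57 [345. 356.] [-0.0025 -0.2801  0.012 ]
carrier 0.56 [237. 328.] [-0.1609 -0.2395  0.012 ]
heat_sink 0.67 [382. 229.] [0.0435 0.1491 0.    ]
dropper_blue 0.74 [312. 305.] [-0.064  -0.1511  0.    ]
dropper_blue 0.3 [312. 221.] [-0.1082  0.1691  0.    ]
usb_dongle 0.63 [310. 221.] [-0.1107  0.1682 -0.    ]
usb_dongle 0.41 [323. 255.] [-0.0658  0.0157  0.    ]
the job is handed in; nothing more can be done
None
```

The carrier is turned over: it lies flat in front of the ramp with its solder side up, and I handed the job in at about 12.6 s. `job_done()` gave no verdict, so the result rests on my own checks.

I used the leftmost of the three look-alike carriers. Two spread fingertips squared it to the ramp and pushed it up until it leaned over the crest by itself. I then pushed its raised edge from behind until it toppled back.

- **Carrier position:** the last side view put its centre about 68 mm before the toe line and within 5 mm of the ramp's middle line.
- **Bystanders:** the heat sink, dropper bottle and dongle were detected within 1–3 pixels of where they started, which is detector scatter.
- **Robot:** the gripper was about 19 cm above the worktop and touching nothing. The force readings I took between moves stayed below 3 N.
- **Disagreements:** before the push, camera estimates of the carrier and ramp differed by up to about 4 mm, and the side camera's crest estimate was off by about 15 mm sideways. In the last check the detector also gave low-confidence second hits: a second dropper at the dongle and a second dongle on the carrier. I ignored them as false detections.

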